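# Jack up one end of the weighing slab and hold it

## Robot

A 6-joint arm with a two-finger parallel gripper is mounted at the origin on a cart in front of the work surface, level with it; the furniture and walls round the work are solid. World frame = base frame: x ahead of the robot, y to its left, z up, the work surface at z = 0. Lengths are in m, angles in rad, forces in N, time in s.
With the tool pointing down it reaches from about 0.325 to 0.9 m from the base axis. Payload 6.1 kg.
Tool frame: the origin (TCP) lies between the finger pads; the fingertips stand 14 mm ahead of it and the grasp point (between the pads) lies 5 mm behind it; z points along the fingers, y is the line along which they close (so a half turn about z gives the same grasp; the last joint's range is limited). The gripper opens to 85 mm and grips with 20 to 120 N. Pads are 22 mm wide; open, the fingers measure 114 mm over their backs; the gripper's body (76 mm by 85 mm) begins 54 mm behind the grasp point. The pads swing forward as they close: fully open they stand 13 mm farther back than shut.
Start: joints at [1.022, 0.22, 1.526, -0, 1.395, -0.126], TCP at [0.256, 0.57, 0.245] pointing down, gripper open.
Joint ranges: [-2.98, 2.98], [-0.91, 2.08], [0.09, 2.57], [-1.24, 4.39], [0.2, 2.65], [-2.68, 2.68]. Speed limits (rad/s): [2.57, 2.57, 3.01, 3.14, 3.14, 3.14].

## Interface

Orientations are given as a unit quaternion [x, y, z, w].
In Python, from workcell import manip gives the robot as it stands.
- The arm moves only by the tool arm_command, never from a script. Its argument "moves" is text: rows parted by semicolons, each of 7 numbers parted by spaces: the shift along the tool's x, y, z in mm, then the turn, a rotation vector about the tool's x, y, z in degrees, then the opening, from 0 (shut) to 1 (fully open). A call has 1 to 12 rows; each row is the pose to reach, as a shift and turn from the pose commanded when the call began, along the tool's axes at that moment; what a row does not reach only later rows make up. A row lasts 1/8 s, in which the tool goes at most 62.5 mm and 10.7 degrees, less where a joint would pass 70% of its speed; a pose out of reach is approached as far as the arm can. A call with a gripper value outside its range is refused whole. The fingers move at their own pace and stop on an object; the grip force is fixed at half the most. Time passes only in rows, so rows that repeat a pose let the fingers close. It gives the time, the measured TCP pose, the force, the opening and the grip force at its end, in the units of the state.
- manip.read_state(): the state, without advancing time (a new reading comes with each control period).
- manip.read_camera(name): name is "side" or "top"; returns the picture (384x512x3 uint8, red, green, blue); there is no depth.
- manip.camera_params(name): a dict with "vertical_fov" (degrees; the focal length in pixels is half the picture's height over the tangent of half this angle, whatever the lens; pixels are square), "cx", "cy" (the principal point, pixels), "dist_coeffs" ([k1, k2, p1, p2, k3] as OpenCV has them; the pictures are not rectified), "origin" and "attitude" of the camera in the world. Camera axes: x right, y up, looking along -z (the intrinsics and any distortion apply to the point x, -y, -z); pixel columns grow to the right and rows downward; lengths in m; the calibration is good to about 2 mm. A picture is of the moment at which its call begins. camera_params takes no time and is no camera call.
- manip.finish_job(): hands the job in; it is judged then, once.
The state is a dict: "time_s": time; "joints": joint angles; "qvel": joint speeds; "joint_torque": joint torques, N m; "eef_pos": TCP position; "orientation": TCP orientation; "force": force on the tool from outside, world axes, zero at the start; "wrist_torque": the same for the moment, N m; "grip_width": finger opening in m; "grip_force": force on a finger pad.
Only numpy, scipy, OpenCV 4.12 (cv2) and the standard library are available. Lean on these libraries where they do the work, as an engineer would, in place of code of your own. Each camera call takes 0.05 s, during which the arm holds its last target. There are 200 camera calls.

## Task

A colleague has to change the pads under the two left feet of the stone weighing slab, so jack up that end, gently, without shoving the slab along the worktop. The jack's stroke is too short for the gap: first stack both aluminium packing plates squarely on the jack's saddle, one on the other, then bring the jack in until the saddle is centred under the orange lift lug. Press the jack's lever all the way down so that both left feet are clear of the worktop, and finish while still holding it down (it springs back up when let go); leave the other things on the bench alone.

Things in the scene. Friction and masses are not known exactly. Their poses are not given: they have to be found in the camera images.
- slab: Grey stone slab, 200 (x) x 300 (y) x 30 mm, loose, 5 to 7 kg, carrying a white balance and two brass weights, on four feet of 36 mm diameter at x = +-78, y = +-125 mm. Origin on the worktop under its centre; stone from 36 to 66 mm, balance up to 120 mm above the worktop. Its +y end is the left one, with the orange lug; jacked there, it tips about its right feet
- lift_point (a point): Centre of the 32 mm rubber button under the orange lift lug, a shelf 56 mm wide sticking out 79 mm from the slab's left end: 50 mm out from that end, 200 mm from the slab's origin along its +y, 60 mm above the worktop while the slab stands on its feet. The lug's top is 78 mm above the worktop. Nothing is below it; the feet leave 120 mm between them for the jack's base
- foot_front (a point): Underside centre of the left foot nearer the robot (0 when it stands on the worktop)
- foot_back (a point): Underside centre of the left foot farther from the robot (0 when it stands on the worktop)
- jack: Small blue lever jack, loose, 1.1 kg. Origin on the worktop under the middle of its two upright cheeks. Base 70 mm wide (x), 8 mm high, y from -110 to +105 mm. The pair of cheeks is 36 mm wide over the outside (x), 36 mm long (y; 52 below 38 mm height), 55 mm high: grip across it, along the jack's x, to slide the jack. Saddle at its -y end, lever to +y
- saddle_top (a point): Centre of the top of the jack's flat steel saddle, 50 (jack x) x 60 (jack y) x 6 mm, 65 mm from the jack's origin along its -y, top 30 mm above the worktop at rest. It only moves straight up, 43 mm per rad of the lever, 19 mm in all
- jack_handle (a joint): Lever angle: 0 up (rest), 0.44 rad fully down at its hard stop; pressing it down raises the saddle, a spring brings it up when let go. Its hinge lies along the jack's x, 34 mm above the jack's origin. Pressing at the pad takes 2 to 3 N until the pile meets the lug, then about 8 to 14 N
- handle_pad (a point): Centre of the top of the red ribbed press pad at the lever's end, 36 (jack x) x 56 x 12 mm. At rest 145 mm from the jack's origin along the jack's +y and 116 mm above the worktop, sloping down towards the cheeks by 0.22 rad; fully down 167 mm from it, 47 mm up, sloping the other way. Its lever line, 6 mm below this point, is 165 mm long and rises 0.48 rad at rest
- plate_a: Aluminium packing plate, 50 (its x) x 60 (its y) x 12 mm, 0.1 kg, lying flat on the worktop; origin at the centre of its underside. The same size as the saddle, longer side along the jack's y when squarely on it
- plate_b: The other packing plate, the same as the first; either may be the lower one
- weight_big: Bystander on the slab: brass knob weight, 38 mm wide, 38 mm high, standing loose on the stone near the lug end; origin under its centre
- weight_small: Bystander on the slab: brass knob weight, 30 mm wide, 30 mm high, beside the larger one; origin under its centre
- beaker: Bystander: glass beaker, 56 mm wide, 70 mm high; origin under its centre
- can: Bystander: aluminium sample can, 55 mm wide, 41 mm high; origin under its centre
- spanner: Bystander: steel spanner, 28 x 172 x 8 mm, lying flat; origin under its centre
There are look-alikes about, which are no part of the job. What is shaped like the plate_a but green is not meant.

How it is judged:
On the way, in this order (a step that is already met when the one before it is completed fails the run):
1. both packing plates lie squarely on the saddle, one on the other, and are let go (horizontal distance between each of plate_a, plate_b and saddle_top below 0.008 m and angle between the x axis of each of plate_a, plate_b and the x axis of jack, either way round below 0.18 rad and angle between each of plate_a, plate_b's own z axis and vertical below 0.12 rad and ((z of plate_a in the frame of saddle_top between -0.003 and 0.003 m and z of plate_b in the frame of saddle_top between 0.009 and 0.0155 m) or (z of plate_b in the frame of saddle_top between -0.003 and 0.003 m and z of plate_a in the frame of saddle_top between 0.009 and 0.0155 m)) and contact force between the fingers and plate_a below 0.2 N and contact force between the fingers and plate_b below 0.2 N), for 0.3 s.
2. with the pile still square, the saddle stands centred under the lift lug, lever still up (all of step 1 and horizontal distance between saddle_top and lift_point below 0.012 m and value of joint jack_handle below 0.08 rad), for 0.2 s.
At the end, for the whole second after the job is handed in: Lever pressed by the robot (over 2 N) and held down (over 0.37 rad); slab resting on the pile (over 5 N), left feet over 4 mm up; plates flat on the saddle within 8 mm and 0.18 rad; saddle within 12 mm of the lug centre; jack flat on the worktop; robot touching neither plates nor slab (all of step 1 and horizontal distance between saddle_top and lift_point below 0.012 m and value of joint jack_handle above 0.37 rad and contact force between any of the fingers, the arm and jack above 2 N and height (world z) of each of foot_front, foot_back above 0.004 m and contact force between any of plate_a, plate_b and slab above 5 N and contact force between each of the arm, the fingers and slab below 0.5 N and linear speed of slab below 0.02 m/s and angle between jack's own z axis and vertical below 0.06 rad); the arm keeps its last pose, push and grip.
It fails at once if the slab is shoved more than 20 mm from where it stood, or tipped by more than 0.1 rad (distance of slab from where it was at the start of the episode above 0.02 m or angle between slab's own z axis and vertical above 0.1 rad).
It fails at once if the robot lifts or presses the slab itself (more than 15 N) (contact force between any of the fingers, the arm and slab above 15 N).
It fails at once if the slab is jerked (faster than 0.12 m/s), or a brass weight on it moves by more than 25 mm or topples (linear speed of slab above 0.12 m/s or distance of any of weight_big, weight_small from where it was at the start of the episode above 0.025 m or angle between any of weight_big, weight_small's own z axis and vertical above 0.2 rad).
It fails at once if the beaker, the can or the spanner is moved by more than 20 mm (distance of any of beaker, can, spanner from where it was at the start of the episode above 0.02 m).
It also fails if it takes over 64 s, if anything falls off the work surface, if the arm or the gripper's body presses on something with over 40 N, if the wrist force passes 120 N, or if a joint passes its speed limit or range.

## Working session

There is one attempt and no reset: what is moved stays moved. The work goes in short steps, Python scripts to look and compute and a tool call to move; the robot and the scene stay as the last step left them, time stands still between calls to the robot, and variables do not carry over. Pictures are saved under pics/ and viewed, at most 10 in all, crops included, and the job is handed in when it is done.

Besides the shell and the picture viewer there is one more tool, called after "Emit:" as a command line: name --argument value ..., lists and objects as JSON in quotes. arm_command: Moves the arm, as the interface text tells. Its arguments: {"type":"object","properties":{"moves":{"type":"string"}},"required":["moves"]}

```bash
mkdir -p pics
cat > h.py <<'E'
import numpy as np, cv2
from scipy.spatial.transform import Rotation as R
from workcell import manip
def cam(n):
    p=manip.camera_params(n); f=192/np.tan(np.radians(p["vertical_fov"])/2)
    K=np.array([[f,0,p["cx"]],[0,f,p["cy"]],[0,0,1]]); a=np.array(p["attitude"],float)
    Rm=R.from_quat(a).as_matrix() if a.size==4 else a.reshape(3,3)
    return K,np.array(p["dist_coeffs"],float),np.array(p["origin"],float),Rm
def ray(n,uv):
    K,d,o,Rm=cam(n); q=cv2.undistortPoints(np.array(uv,float).reshape(-1,1,2),K,d).reshape(-1,2)
    return o,np.c_[q[:,0],-q[:,1],-np.ones(len(q))]@Rm.T
def onz(n,uv,z):
    o,v=ray(n,uv); return o+v*((z-o[2])/v[:,2])[:,None]
def proj(n,P):
    K,d,o,Rm=cam(n); c=(np.array(P,float).reshape(-1,3)-o)@Rm; c=c*[1,-1,-1]
    return cv2.projectPoints(c,np.zeros(3),np.zeros(3),K,d)[0].reshape(-1,2)
def snap(n,name):
    im=manip.read_camera(n); cv2.imwrite(f"pics/{name}.png",im[:,:,::-1]); return im
E
python3 - <<'E'
from h import *
for n in("top","side"):
    snap(n,n+"0"); print(n,manip.camera_params(n))
a,b=[cv2.imread(f"pics/{n}0.png") for n in("top","side")]
cv2.imwrite("pics/t0.png",cv2.resize(a,(800,600),interpolation=cv2.INTER_CUBIC))
cv2.imwrite("pics/s0.png",cv2.resize(b,(800,600),interpolation=cv2.INTER_CUBIC))
print(manip.read_state())
E
```

```text
top {'vertical_fov': 48.008027398762245, 'cx': 248.98579557766567, 'cy': 191.9625623096649, 'dist_coeffs': array([-0.13086971,  0.        ,  0.        ,  0.        ,  0.        ]), 'origin': array([0.33622391, 0.06720908, 1.48436608]), 'attitude': array([-0.06077861,  0.06354345,  0.70663867, -0.70208973])}
side {'vertical_fov': 45.913987496809845, 'cx': 259.7510774725398, 'cy': 184.21430772850857, 'dist_coeffs': array([-0.05672249,  0.        ,  0.        ,  0.        ,  0.        ]), 'origin': array([-0.0114195 , -0.87639065,  0.71082967]), 'attitude': array([ 0.481039  , -0.14276142, -0.23108374,  0.83355921])}
{'time_s': 0.1, 'joints': array([ 1.02189866e+00,  2.21154896e-01,  1.52751726e+00, -2.72276705e-05,
        1.39469697e+00, -1.26122575e-01]), 'qvel': array([-0.00070266, -0.00339433, -0.00114855, -0.00145919, -0.00127749,
       -0.00039185]), 'joint_torque': array([ 8.98351263e-04, -4.98248506e+01, -3.90541577e+01, -1.09513849e-04,
        5.78620718e-03,  1.42149725e-05]), 'eef_pos': array([0.25617887, 0.5695051 , 0.24429301]), 'orientation': array([ 2.09814337e-01,  9.77740842e-01, -8.42562551e-04, -2.81484695e-04]), 'force': array([-0.60040016,  0.27361188,  0.52539407]), 'wrist_torque': array([3.47710082e-02, 6.72551729e-02, 5.26539627e-05]), 'grip_force': 0.0, 'grip_width': 0.08542221168564965}
```

View pics/t0.png

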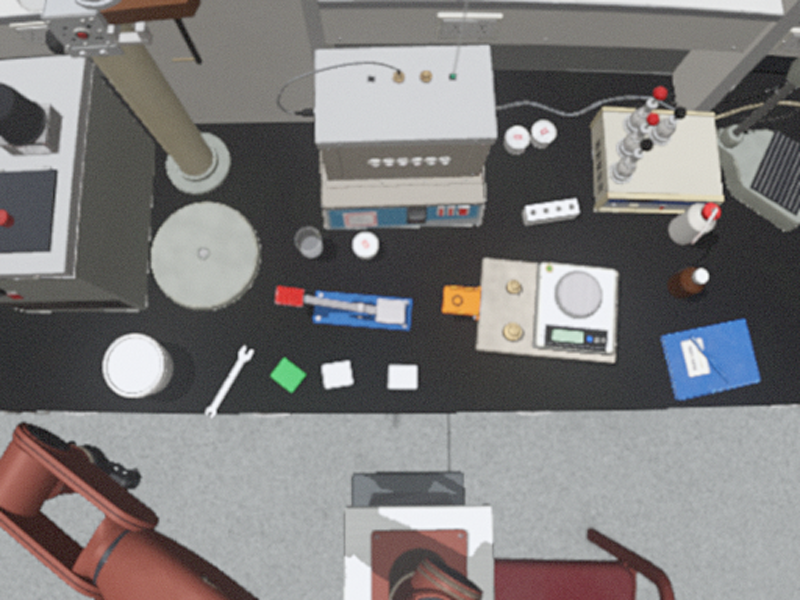

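View pics/s0.png

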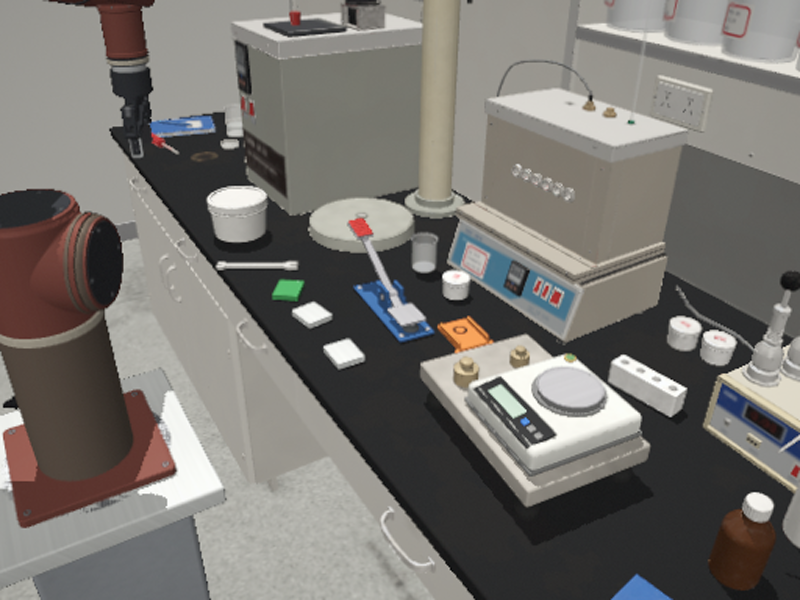

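Top view (800x600 scale): the plates are pale squares at (337,374) and (403,377), and the green look-alike is at (288,375). The pale saddle of the jack is at (391,310), the red pad at (289,296), the orange lug at (460,300) and the slab at (547,310). The beaker is at (309,242), the can at (365,245) and the spanner at (229,380). I choose the two pale squares. The green one and the saddle could be mistaken for them.

Run:
```python
from h import *
im=cv2.imread("pics/top0.png"); hsv=cv2.cvtColor(im,cv2.COLOR_BGR2HSV); H,S,V=cv2.split(hsv)
def comps(m,box,z,name,amin=40):
    x0,y0,x1,y1=[int(b*.64) for b in box]; mm=np.zeros_like(m,np.uint8); mm[y0:y1,x0:x1]=m[y0:y1,x0:x1]
    cs,_=cv2.findContours(mm,cv2.RETR_EXTERNAL,cv2.CHAIN_APPROX_NONE)
    for c in cs:
        if cv2.contourArea(c)<amin: continue
        P=onz("top",c.reshape(-1,2),z)[:,:2]
        r=cv2.minAreaRect((P*1000).astype(np.float32))
        print(name,np.round(c.reshape(-1,2).mean(0),1),"ctr",np.round(r[0],1),"size",np.round(r[1],1),"ang",round(r[2],1))
pale=(S<60)&(V>130)
comps(pale,(310,350,370,400),.012,"plateL"); comps(pale,(370,355,430,400),.012,"plateR")
comps((H>35)&(H<85)&(S>100),(260,350,320,400),.012,"green")
comps(pale,(375,290,412,330),.030,"saddle")
comps((H>100)&(H<125)&(S>120)&(V>60),(305,280,425,340),.008,"base")
comps(((H<8)|(H>172))&(S>120),(265,275,312,320),.112,"pad")
comps((H>8)&(H<22)&(S>150),(435,275,490,325),.078,"lug")
comps((V>90)&(S<70),(470,250,540,365),.066,"slabL")
comps((V>60),(470,250,640,370),.066,"slab")
c=lambda b,n:cv2.imwrite(f"pics/{n}.png",cv2.resize(im[int(b[1]*.64):int(b[3]*.64),int(b[0]*.64):int(b[2]*.64)],None,fx=5,fy=5,interpolation=cv2.INTER_CUBIC))
c((265,220,500,400),"crop1")
print(comps and [np.round(onz("top",[[u*.64,v*.64]],z),3) for u,v,z in [(309,230,.07),(365,245,.041),(206,410,0),(245,350,0)]])
```

```text
plateL [215.3 239.3] ctr [435.3 176.2] size [55.8 64.2] ang 8.6
plateR [257.  240.7] ctr [430.1  34.3] size [61.5 51.1] ang 89.6
green [184.1 239.6] ctr [433.7 283.8] size [67.4 55.5] ang 52.4
saddle [250.6 199.3] ctr [567.7  58.6] size [68.1 59.1] ang 85.5
base [236.5 203.9] ctr [567.6 119.6] size [222.3  70.2] ang 89.6
base [232.2 189.6] ctr [604.1 118.9] size [185.4  20.6] ang 84.7
pad [185.  188.6] ctr [592.2 268.9] size [57.4 39.2] ang 82.9
lug [295.1 191.8] ctr [585.5 -90.5] size [77.6 60.7] ang 89.6
slabL [325.5 196.7] ctr [ 575.1 -196.8] size [135.5 207.3] ang 84.2
slab [358.  195.1] ctr [ 569.8 -295.5] size [374.  257.6] ang 89.2
[array([[0.744, 0.234, 0.07 ]]), array([[0.717, 0.113, 0.041]]), array([[0.357, 0.465, 0.   ]]), array([[0.489, 0.381, 0.   ]])]
```

View pics/crop1.png

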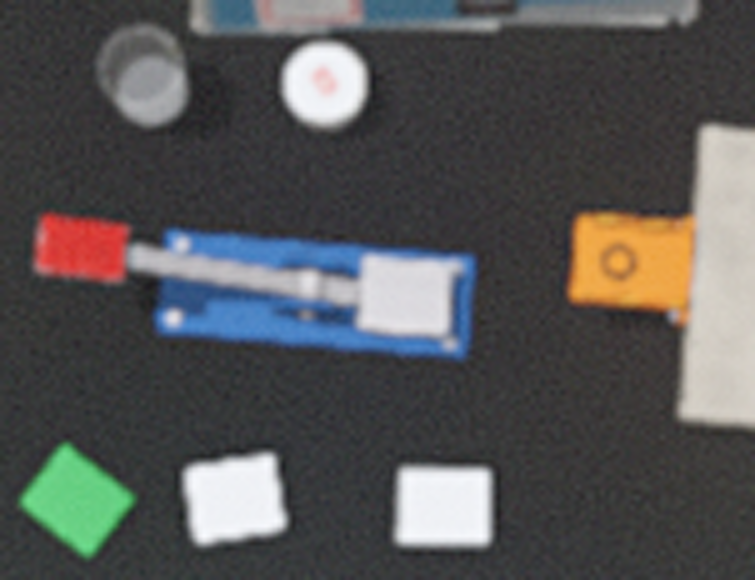

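The crop confirms the choice: plates at crop (235,498) and (444,506), saddle at (405,295), and the ring marking the lug centre at (619,262).

```bash
cat >> h.py <<'E'
def row(p,yaw_deg,s=None,tilt=0):
    """shift mm/turn deg in tool axes to put TCP at p, tool down, tool-y at yaw (world deg, mod 180, nearest)"""
    s=s or manip.read_state(); Rc=R.from_quat(s["orientation"])
    best=None
    for y in (yaw_deg,yaw_deg+180):
        a=np.radians(y); ty=np.array([np.cos(a),np.sin(a),0]); tz=np.array([0,0,-1.]); tx=np.cross(ty,tz)
        v=(Rc.inv()*R.from_matrix(np.c_[tx,ty,tz])).as_rotvec(degrees=True)
        if best is None or np.linalg.norm(v)<np.linalg.norm(best): best=v
    d=Rc.inv().apply(np.array(p)-s["eef_pos"])*1000
    return np.round(np.r_[d,best],1)
E
python3 - <<'E'
from h import *
def cp(pts,z):
    uv=(np.array(pts,float)+.5)/5-.5+[169,140]; return onz("top",uv,z)[:,:2]*1000
for n,pts,z in [("base",[(168,230),(475,257),(467,356),(157,332)],.008),("saddle",[(361,254),(457,258),(449,336),(357,329)],.03),
  ("pad",[(41,214),(130,226),(125,283),(36,272)],.110),("lugring",[(619,262)],.078),("lugtipcorners",[(576,213),(570,300)],.078),("slabedge",[(702,127),(680,418)],.066)]:
    P=cp(pts,z); print(n,np.round(P,0).tolist(),"mean",np.round(P.mean(0),1))
print(row([.435,.176,.1],8.6)); print(row([.435,.176,.1],-5))
# side view check: plates & saddle
im=cv2.imread("pics/side0.png"); H,S,V=cv2.split(cv2.cvtColor(im,cv2.COLOR_BGR2HSV)); 
for n,b,z in [("plL",(285,295,338,335),.012),("plR",(318,332,370,372),.012),("green",(265,272,310,305),.012),("sad",(385,300,428,328),.03),("lug",(435,315,495,352),.078)]:
    x0,y0,x1,y1=[int(k*.64) for k in b]; m=np.zeros_like(V); 
    mk={"green":(H>35)&(H<85)&(S>100)&(V>150),"lug":(H>8)&(H<22)&(S>150)&(V>200)}.get(n,(S<50)&(V>195))
    m[y0:y1,x0:x1]=mk[y0:y1,x0:x1]; ys,xs=np.nonzero(m); P=onz("side",np.c_[xs,ys],z)[:,:2]*1000
    if len(P)>5:
        r=cv2.minAreaRect(P.astype(np.float32)); print(n,"side",np.round(P.mean(0),1),r)
E
```

```text
base [[622.0, 224.0], [602.0, 10.0], [532.0, 16.0], [551.0, 230.0]] mean [576.8 120. ]
saddle [[601.0, 89.0], [597.0, 23.0], [543.0, 29.0], [549.0, 92.0]] mean [572.5  58. ]
pad [[614.0, 296.0], [605.0, 238.0], [568.0, 240.0], [575.0, 299.0]] mean [590.6 268.2]
lugring [[585.0, -83.0]] mean [585.4 -83.2]
lugtipcorners [[619.0, -55.0], [560.0, -50.0]] mean [589.4 -52.7]
slabedge [[680.0, -143.0], [482.0, -123.0]] mean [ 581.3 -133. ]
[-3.246e+02 -2.852e+02  1.447e+02 -1.000e-01  0.000e+00  5.720e+01]
[-3.246e+02 -2.852e+02  1.447e+02 -1.000e-01  1.000e-01  7.080e+01]
plL side [434.5 169.9] ((434.697021484375, 170.8914337158203), (49.57753372192383, 59.995426177978516), 9.04174518585205)
plR side [428.7  28. ] ((428.96197509765625, 28.360445022583008), (59.52788162231445, 49.57266616821289), 87.59144592285156)
green side [433.7 277.1] ((434.3412780761719, 277.82452392578125), (59.71615982055664, 46.88349151611328), 53.42958068847656)
sad side [571.   56.6] ((571.5380249023438, 65.78701782226562), (81.52975463867188, 45.698665618896484), 85.87098693847656)
lug side [ 581.4 -112. ] ((578.6506958007812, -110.28840637207031), (79.67986297607422, 65.00306701660156), 82.4713134765625)
```

Emit:
arm_command --moves "-325.6 -287.5 150 0 0 57 1;-325.6 -287.5 150 0 0 57 1;-325.6 -287.5 150 0 0 57 1;-325.6 -287.5 150 0 0 57 1;-325.6 -287.5 150 0 0 57 1;-325.6 -287.5 150 0 0 57 1;-325.6 -287.5 150 0 0 57 1;-325.6 -287.5 150 0 0 57 1;-325.6 -287.5 150 0 0 57 1;-325.6 -287.5 165 0 0 57 1;-325.6 -287.5 165 0 0 57 1;-325.6 -287.5 165 0 0 57 1"

```text
time_s: 1.6
eef_pos: [0.4349, 0.175, 0.0802]
orientation: [0.65, 0.76, -0.0, -0.0]
force: [0.1, 0.5, -0.2]
grip_width: 0.085
grip_force: 0.0
```

Run:
```python
from h import *
s=manip.read_state(); print(s["time_s"],s["eef_pos"],s["force"],s["grip_width"]); print(row([.435,.1735,.018],8.8))
```

```text
1.6 [0.43494445 0.17496995 0.08015443] [ 0.10394077  0.53080373 -0.19560808] 0.08499351018378942
[-1.5 -0.1 62.2 -0.  -0.   0.1]
```

Emit:
arm_command --moves "-1.5 0 40 0 0 0 1;-1.5 0 62 0 0 0 1;-1.5 0 62 0 0 0 1;-1.5 0 62 0 0 0 0;-1.5 0 62 0 0 0 0;-1.5 0 62 0 0 0 0;-1.5 0 62 0 0 0 0;-1.5 0 62 0 0 0 0;-1.5 0 62 0 0 0 0"

```text
time_s: 2.72
eef_pos: [0.437, 0.1731, 0.0202]
orientation: [0.651, 0.759, 0.001, 0.001]
force: [-2.2, -0.2, 7.7]
grip_width: 0.0469
grip_force: 60.3
```

Emit:
arm_command --moves "0 0 -20 0 0 0 0;0 0 -60 0 0 0 0;0 0 -80 0 0 0 0;0 0 -80 0 0 0 0;0 0 -80 0 0 0 0"

```text
time_s: 3.35
eef_pos: [0.4351, 0.1726, 0.0977]
orientation: [0.651, 0.759, -0.0, -0.0]
force: [-0.6, 0.5, -0.6]
grip_width: 0.047
grip_force: 61.9
```

Run:
```python
from h import *
s=manip.read_state(); print(s["time_s"],s["eef_pos"],s["force"],s["grip_width"])
im=snap("side","side1"); t=snap("top","top1")
u=proj("side",s["eef_pos"])[0]; v=proj("top",s["eef_pos"])[0]; print(u,v)
def c(im,p,r): return cv2.resize(im[int(p[1])-r:int(p[1])+r,int(p[0])-r:int(p[0])+r],(400,400),interpolation=cv2.INTER_CUBIC)
cv2.imwrite("pics/g1.png",np.hstack([c(im,u,40),c(t,v,40)])[:,:,::-1])
```

```text
3.35 [0.43511799 0.17258479 0.09770925] [-0.62736248  0.4722485  -0.55411305] 0.04700282922117768
[197.18301763 173.60707752] [214.54391507 237.45046221]
```

View pics/g1.png

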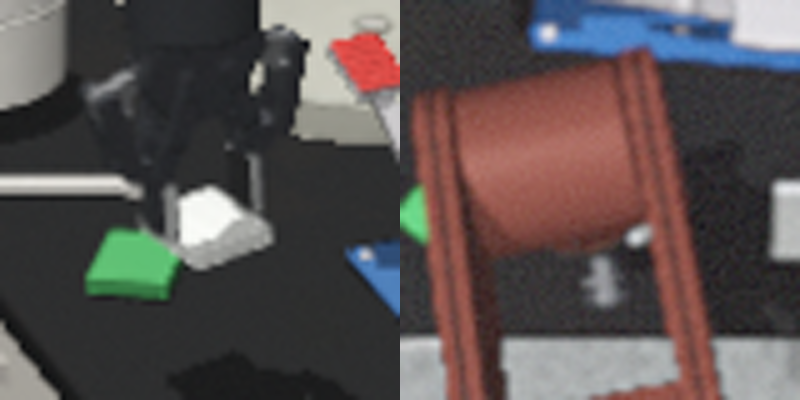

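Run:
```python
from h import *
print(row([.5715,.054,.12],-5.3)); print(row([.5715,.054,.08],-5.3))
print(proj("side",[[.571,.058,.03],[.435,.1736,.012],[.43,.0315,.012]]))
```

```text
[-1.380e+02  1.172e+02 -2.320e+01 -1.000e-01  0.000e+00  1.410e+01]
[-1.379e+02  1.173e+02  1.680e+01 -1.000e-01  0.000e+00  1.410e+01]
[[258.87430345 199.75703902]
 [198.54895542 199.23014799]
 [219.18521304 223.74621412]]
```

Emit:
arm_command --moves "-50 30 -23 0 0 7 0;-100 70 -23 0 0 14 0;-138 117 -23 0 0 14 0;-138 117 -23 0 0 14 0;-138 117 0 0 0 14 0;-138 117 10 0 0 14 0;-138 117 10 0 0 14 0;-138 117 10 0 0 14 0"

```text
time_s: 4.45
eef_pos: [0.5724, 0.0545, 0.0889]
orientation: [0.738, 0.674, 0.0, 0.0]
force: [0.1, -1.0, -1.3]
grip_width: 0.0473
grip_force: 62.1
```

Run:
```python
from h import *
s=manip.read_state(); print(s["time_s"],s["eef_pos"],s["force"],s["grip_width"]); print(row([.5715,.054,.0505],-5.3))
im=snap("side","side2"); u=[255,190]; r=50
cv2.imwrite("pics/g2.png",cv2.resize(im[u[1]-r-20:u[1]+r-20,u[0]-r:u[0]+r],(600,600),interpolation=cv2.INTER_CUBIC)[:,:,::-1])
```

```text
4.45 [0.57243201 0.05454695 0.08892098] [ 0.07917127 -1.04442567 -1.29767315] 0.04734161636050762
[-0.6 -0.9 38.4  0.  -0.   0.1]
```

View pics/g2.png

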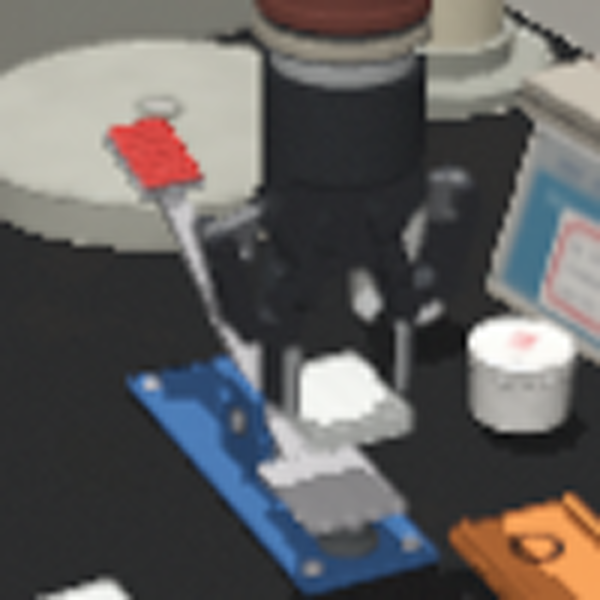

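Run:
```python
from h import *
f=lambda P,z:np.round(onz("side",np.array(P)/6+[205,120]-.4,z)*1000,1).tolist()
print("plate bottom front",f([(315,448),(412,430)],.0687)); print("plate top front",f([(303,420),(411,402)],.0807))
print("saddle top front",f([(308,530),(410,508)],.03)); print("saddle left",f([(262,472)],.03))
```

```text
plate bottom front [[548.6, 31.8, 68.7], [595.9, 23.1, 68.7]]
plate top front [[546.3, 38.8, 80.7], [598.0, 27.9, 80.7]]
saddle top front [[541.5, 25.3, 30.0], [592.7, 17.6, 30.0]]
saddle left [[548.9, 80.2, 30.0]]
```

Plate is over the saddle at (355,395), saddle front edge at (355,520). Now go lower and compare again near contact.

Emit:
arm_command --moves "0 -1.5 20 0 0 0 0;0 -1.5 33 0 0 0 0;0 -1.5 35 0 0 0 0;0 -1.5 35 0 0 0 0"

```text
time_s: 5.0
eef_pos: [0.5711, 0.0543, 0.0536]
orientation: [0.739, 0.674, 0.0, 0.0]
force: [0.5, -0.9, -0.8]
grip_width: 0.0472
grip_force: 62.1
```

Run:
```python
from h import *
s=manip.read_state(); print(s["time_s"],s["eef_pos"],s["force"],s["grip_width"])
im=snap("side","side3"); 
cv2.imwrite("pics/g3.png",cv2.resize(im[160:220,225:300],(750,600),interpolation=cv2.INTER_CUBIC)[:,:,::-1])
```

```text
5.0 [0.57106416 0.05429801 0.05358824] [ 0.53604273 -0.94598046 -0.75203844] 0.04721703418211518
```

View pics/g3.png

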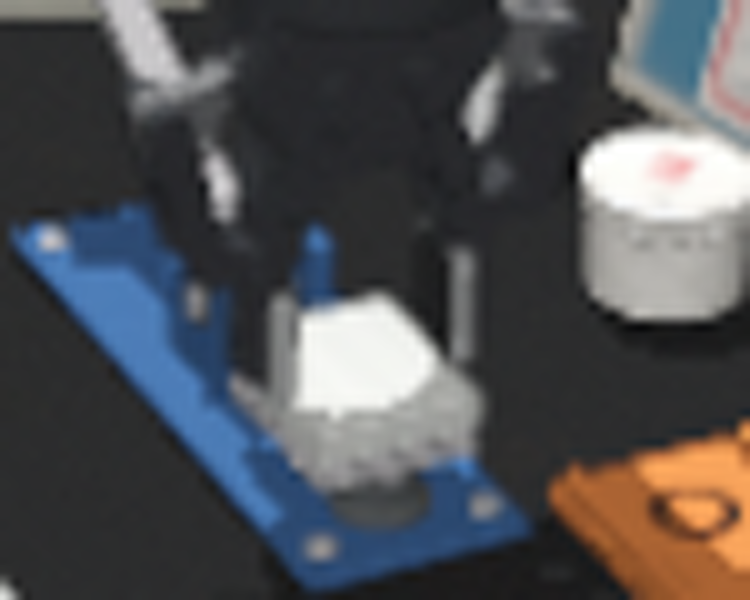

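Emit:
arm_command --moves "0 0 3 0 0 0 0;0 0 4.5 0 0 0 0;0 0 4.5 0 0 0 0;0 0 4.5 0 0 0 0"

```text
time_s: 5.55
eef_pos: [0.5715, 0.0542, 0.0503]
orientation: [0.739, 0.674, 0.0, 0.0]
force: [-2.6, 0.2, 8.1]
grip_width: 0.0466
grip_force: 63.3
```

Emit:
arm_command --moves "0 0 0 0 0 0 1;0 0 0 0 0 0 1;0 0 0 0 0 0 1;0 0 0 0 0 0 1;0 0 -40 0 0 0 1;0 0 -80 0 0 0 1;60 -100 -80 0 0 0 1;100 -140 -80 0 0 0 1;100 -140 -80 0 0 0 1"

```text
time_s: 6.68
eef_pos: [0.4386, 0.1677, 0.1287]
orientation: [0.739, 0.674, 0.0, -0.0]
force: [-0.1, 0.3, 0.4]
grip_width: 0.0852
grip_force: 0.0
```

Run:
```python
from h import *
s=manip.read_state(); print(s["time_s"],s["eef_pos"],s["force"],s["grip_width"])
im=snap("side","side4"); t=snap("top","top4")
a=cv2.resize(im[160:220,220:280],(400,400),interpolation=cv2.INTER_CUBIC);b=cv2.resize(t[170:230,225:285],(400,400),interpolation=cv2.INTER_CUBIC)
cv2.imwrite("pics/g4.png",np.hstack([a,b])[:,:,::-1])
```

```text
6.675 [0.43863192 0.16771409 0.12870808] [-0.12004481  0.34456422  0.38876248] 0.08524240319527264
```

View pics/g4.png

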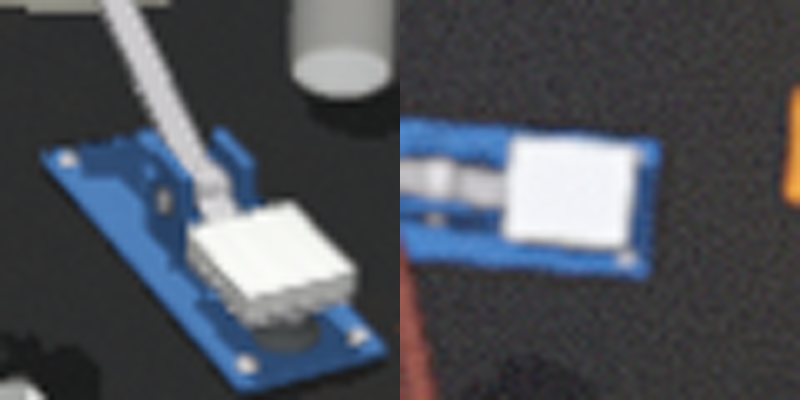

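The plate sits square on the saddle, side crop (270,260) and top crop (572,192). I'll measure it, and the second plate again from top.

Run:
```python
from h import *
im=cv2.imread("pics/top4.png"); H,S,V=cv2.split(cv2.cvtColor(im,cv2.COLOR_BGR2HSV))
def rect(mk,b,z):
    m=np.zeros_like(V); x0,y0,x1,y1=b; m[y0:y1,x0:x1]=mk[y0:y1,x0:x1]; ys,xs=np.nonzero(m)
    P=onz("top",np.c_[xs,ys],z)[:,:2]*1000; r=cv2.minAreaRect(P.astype(np.float32)); print(np.round(P.mean(0),1),r)
rect((S<40)&(V>215),(238,185,264,212),.042)
rect((S<40)&(V>190),(237,225,275,256),.012)
uv=lambda P:np.array(P)/6.667-.4+[-60+225,170]
B=onz("top",uv([(658,143),(648,278)]),.008)*1000; print("base front corners",B, B.mean(0))
s=manip.read_state(); print(row([.430,.0315,.08],0.5))
```

```text
[571.7  58. ] ((572.0435791015625, 57.34470748901367), (61.112205505371094, 48.086421966552734), 89.64004516601562)
[441.6  25.8] ((431.7379455566406, 30.902849197387695), (54.6192626953125, 40.859588623046875), 89.57567596435547)
base front corners [[601.75379432  10.70045695   8.        ]
 [530.76494828  16.75978531   8.        ]] [566.2593713   13.73012113   8.        ]
[-1.376e+02  5.100e+00  4.820e+01 -1.000e-01 -0.000e+00 -5.500e+00]
```

Emit:
arm_command --moves "-60 2 20 0 0 -4 1;-120 5 48 0 0 -4 1;-137.6 5 48 0 0 -4 1;-137.6 5 48 0 0 -4 1;-137.6 5 48 0 0 -4 1"

```text
time_s: 7.4
eef_pos: [0.4336, 0.0292, 0.0812]
orientation: [0.715, 0.699, 0.0, 0.0]
force: [-0.6, 0.6, -0.3]
grip_width: 0.0858
grip_force: 0.0
```

Run:
```python
from h import *
s=manip.read_state(); print(s["eef_pos"]); print(row([.4295,.0311,.019],-1))
```

```text
[0.43363848 0.02917623 0.08118797]
[ 1.8 -4.2 62.2  0.  -0.  -0.3]
```

Emit:
arm_command --moves "2 -4 40 0 0 0 1;2 -4 62 0 0 0 1;2 -4 62 0 0 0 1;2 -4 62 0 0 0 0;2 -4 62 0 0 0 0;2 -4 62 0 0 0 0;2 -4 62 0 0 0 0;2 -4 62 0 0 0 0"

```text
time_s: 8.4
eef_pos: [0.4305, 0.0313, 0.0207]
orientation: [0.715, 0.7, 0.001, 0.001]
force: [-2.5, 0.8, 9.1]
grip_width: 0.0472
grip_force: 60.0
```

Emit:
arm_command --moves "0 0 -30 0 0 0 0;0 0 -80 0 0 0 0;0 0 -100 0 0 0 0;0 0 -100 0 0 0 0;0 0 -100 0 0 0 0"

```text
time_s: 9.02
eef_pos: [0.4284, 0.0313, 0.118]
orientation: [0.715, 0.7, -0.0, -0.0]
force: [0.1, 0.3, -0.8]
grip_width: 0.0469
grip_force: 61.8
```

Run:
```python
from h import *
s=manip.read_state(); print(s["eef_pos"],s["grip_width"]); print(row([.5715,.054,.12],-5.3))
```

```text
[0.42836919 0.03130032 0.11803711] 0.04685857453714491
[ 2.580e+01  1.426e+02 -2.100e+00 -1.000e-01 -0.000e+00  4.100e+00]
```

Emit:
arm_command --moves "10 60 -2 0 0 2 0;20 110 -2 0 0 4 0;26 142.5 -2 0 0 4 0;26 142.5 -2 0 0 4 0;26 142.5 20 0 0 4 0;26 142.5 40 0 0 4 0;26 142.5 40 0 0 4 0;26 142.5 40 0 0 4 0"

```text
time_s: 10.02
eef_pos: [0.5718, 0.0541, 0.0789]
orientation: [0.739, 0.674, -0.0, -0.0]
force: [0.4, -1.6, -0.9]
grip_width: 0.0471
grip_force: 62.0
```

Run:
```python
from h import *
s=manip.read_state(); print(s["eef_pos"],s["qvel"].round(3)); print(row([.5711,.0542,.0610],-5.3))
```

```text
[0.57183784 0.05410063 0.07892193] [-0.001 -0.011 -0.015 -0.    -0.002 -0.001]
[ 0.  -0.7 17.9 -0.   0.   0.1]
```

Emit:
arm_command --moves "0 -0.7 10 0 0 0 0;0 -0.7 15 0 0 0 0;0 -0.7 17 0 0 0 0;0 -0.7 18 0 0 0 0;0 -0.7 18 0 0 0 0"

```text
time_s: 10.65
eef_pos: [0.5713, 0.0543, 0.0626]
orientation: [0.738, 0.674, -0.0, -0.0]
force: [-7.3, -0.5, 14.0]
grip_width: 0.047
grip_force: 64.5
```

Emit:
arm_command --moves "0 0 -1 0 0 0 0;0 0 -1 0 0 0 1;0 0 -1 0 0 0 1;0 0 -1 0 0 0 1;0 0 -1 0 0 0 1;0 0 -30 0 0 0 1;0 0 -70 0 0 0 1;60 -100 -80 0 0 0 1;100 -140 -80 0 0 0 1;100 -140 -80 0 0 0 1;100 -140 -80 0 0 0 1"

```text
time_s: 12.02
eef_pos: [0.4389, 0.1683, 0.1408]
orientation: [0.737, 0.676, -0.0, -0.0]
force: [1.2, 0.0, 0.2]
grip_width: 0.0859
grip_force: 0.0
```

Run:
```python
from h import *
s=manip.read_state(); print(s["time_s"],s["eef_pos"],s["qvel"].round(3))
im=snap("side","side5"); t=snap("top","top5")
a=cv2.resize(im[150:210,220:280],(400,400),interpolation=cv2.INTER_CUBIC);b=cv2.resize(t[170:230,225:285],(400,400),interpolation=cv2.INTER_CUBIC)
cv2.imwrite("pics/g5.png",np.hstack([a,b])[:,:,::-1])
im=cv2.imread("pics/top5.png"); H,S,V=cv2.split(cv2.cvtColor(im,cv2.COLOR_BGR2HSV))
mk=(S<40)&(V>215); m=np.zeros_like(V); m[183:214,238:266]=mk[183:214,238:266]; ys,xs=np.nonzero(m)
P=onz("top",np.c_[xs,ys],.054)[:,:2]*1000; print(np.round(P.mean(0),1),cv2.minAreaRect(P.astype(np.float32)))
```

```text
12.025 [0.4389177  0.16832253 0.14075566] [-0.049  0.035 -0.048 -0.023 -0.024 -0.031]
[571.3  56.6] ((571.1019897460938, 56.72404479980469), (62.140708923339844, 50.275184631347656), 84.36869049072266)
```

View pics/g5.png

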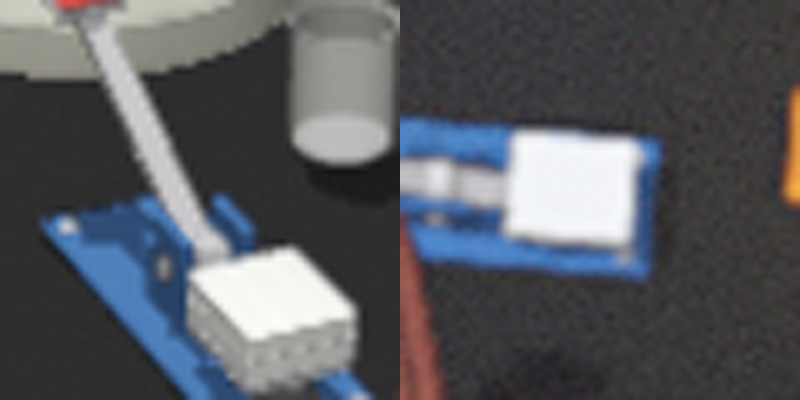

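Run:
```python
from h import *
print(row([.577,.121,.125],-5.3)); print(row([.577,.121,.036],-5.3))
```

```text
[-3.340e+01  1.392e+02  1.630e+01  1.000e-01  0.000e+00  2.000e-01]
[-3.340e+01  1.390e+02  1.053e+02  1.000e-01  0.000e+00  2.000e-01]
```

Emit:
arm_command --moves "-33.4 50 0 0 0 0 1;-33.4 100 10 0 0 0 1;-33.4 139 16 0 0 0 1;-33.4 139 16 0 0 0 1;-33.4 139 16 0 0 0 1;-33.4 139 16 0 0 0 1"

```text
time_s: 12.88
eef_pos: [0.5758, 0.1205, 0.1249]
orientation: [0.739, 0.674, -0.0, -0.0]
force: [0.2, 0.0, 0.8]
grip_width: 0.0853
grip_force: 0.0
```

Run:
```python
from h import *
s=manip.read_state(); print(s["eef_pos"],s["qvel"].round(3)); print(row([.577,.121,.036],-5.3))
```

```text
[0.57577582 0.12049427 0.12490516] [ 0.007 -0.01   0.002 -0.    -0.001  0.   ]
[ 0.6  1.2 88.9 -0.   0.   0.1]
```

Emit:
arm_command --moves "0.6 1 40 0 0 0 1;0.6 1 70 0 0 0 1;0.6 1 85 0 0 0 1;0.6 1 85 0 0 0 1;0.6 1 85 0 0 0 0.55;0.6 1 85 0 0 0 0.45;0.6 1 85 0 0 0 0.3;0.6 1 85 0 0 0 0.2;0.6 1 85 0 0 0 0;0.6 1 85 0 0 0 0;0.6 1 85 0 0 0 0"

```text
time_s: 14.25
eef_pos: [0.578, 0.1213, 0.0411]
orientation: [0.739, 0.674, 0.0, 0.0]
force: [-2.4, -0.3, 5.7]
grip_width: 0.035
grip_force: 61.7
```

Run:
```python
from h import *
s=manip.read_state(); p=s["eef_pos"]; print(p,s["force"])
print(row(p+[.015,-.141,0],-5.6))
```

```text
[0.57803796 0.12126622 0.04111446] [-2.4237108  -0.27183134  5.67713098]
[-1.39e+02  2.78e+01 -0.00e+00  1.00e-01 -0.00e+00  4.00e-01]
```

Emit:
arm_command --moves "-3 0.6 0 0 0 0 0;-9 2 0 0 0 0 0;-18 4 0 0 0 0 0;-27 5.5 0 0 0 0 0;-36 7 0 0 0 0 0;-45 9 0 0 0 0 0;-54 11 0 0 0 0 0;-63 12.5 0 0 0 0 0;-72 14.5 0 0 0 0 0;-81 16 0 0 0 0 0;-88 17.5 0 0 0 0 0;-90 18 0 0 0 0 0"

```text
time_s: 15.75
eef_pos: [0.5879, 0.0316, 0.0411]
orientation: [0.739, 0.674, 0.002, -0.001]
force: [-0.8, 9.4, 5.7]
grip_width: 0.0352
grip_force: 61.6
```

Run:
```python
from h import *
s=manip.read_state(); p=s["eef_pos"]; print(p,s["force"],s["qvel"].round(3))
print(row([.593,-.0197,.0411],-5.6))
```

```text
[0.5878604  0.03162951 0.04108978] [-0.84921356  9.4148908   5.69995877] [-0.021  0.003 -0.004  0.006  0.004 -0.025]
[-50.6   9.8  -0.2   0.1  -0.2   0.4]
```

Emit:
arm_command --moves "-3 0.6 0 0 0 0 0;-9 2 0 0 0 0 0;-17 3.5 0 0 0 0 0;-25 5 0 0 0 0 0;-33 6.5 0 0 0 0 0;-41 8 0 0 0 0 0;-47 9.2 0 0 0 0 0;-50 9.8 0 0 0 0 0;-50.5 9.8 0 0 0 0 0;-50.5 9.8 0 0 0 0 0"

```text
time_s: 17.0
eef_pos: [0.5931, -0.0193, 0.0411]
orientation: [0.739, 0.674, 0.001, -0.0]
force: [-0.9, 8.4, 5.2]
grip_width: 0.0352
grip_force: 61.5
```

Run:
```python
from h import *
s=manip.read_state(); print(s["eef_pos"],s["force"],s["time_s"])
im=snap("side","side6"); t=snap("top","top6")
a=cv2.resize(im[170:250,230:310],(400,400),interpolation=cv2.INTER_CUBIC);b=cv2.resize(t[150:230,240:320],(400,400),interpolation=cv2.INTER_CUBIC)
cv2.imwrite("pics/g6.png",np.hstack([a,b])[:,:,::-1])
```

```text
[ 0.59313465 -0.01934762  0.04109635] [-0.94971626  8.44102702  5.17819985] 17.0
```

View pics/g6.png

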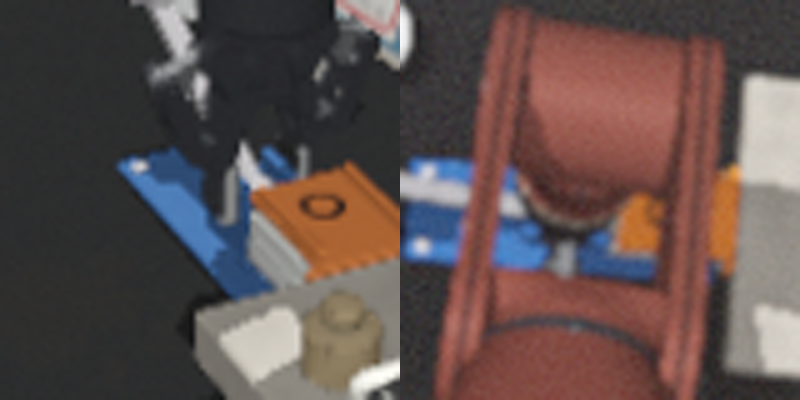

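Side crop: the pile at (280,245) is under the orange lug, whose ring is at (322,207). I release the cheeks and back off to measure.

Emit:
arm_command --moves "0 0 0 0 0 0 0.3;0 0 0 0 0 0 0.5;0 0 0 0 0 0 0.7;0 0 0 0 0 0 1;0 0 0 0 0 0 1;0 0 -40 0 0 0 1;0 0 -90 0 0 0 1;0 0 -140 0 0 0 1;30 -60 -140 0 0 0 1;80 -120 -140 0 0 0 1;130 -160 -140 0 0 0 1;130 -160 -140 0 0 0 1"

```text
time_s: 18.6
eef_pos: [0.4426, 0.1247, 0.1797]
orientation: [0.738, 0.675, 0.0, -0.0]
force: [0.1, -0.8, 0.4]
grip_width: 0.0853
grip_force: 0.0
```

Run:
```python
from h import *
s=manip.read_state(); print(s["eef_pos"],s["time_s"],s["grip_width"])
im=snap("side","side7"); t=snap("top","top7")
a=cv2.resize(im[170:250,230:310],(400,400),interpolation=cv2.INTER_CUBIC);b=cv2.resize(t[150:230,220:300],(400,400),interpolation=cv2.INTER_CUBIC)
cv2.imwrite("pics/g7.png",np.hstack([a,b])[:,:,::-1])
```

```text
[0.44264097 0.12465131 0.17970858] 18.6 0.08534606986983884
```

View pics/g7.png

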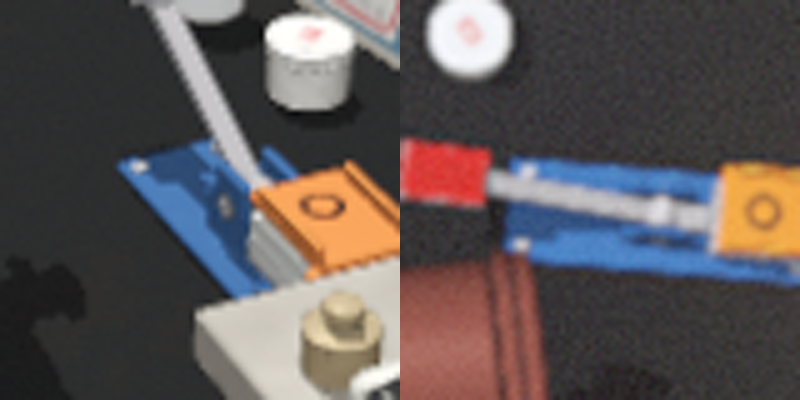

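Run:
```python
from h import *
t=cv2.imread("pics/top7.png"); H,S,V=cv2.split(cv2.cvtColor(t,cv2.COLOR_BGR2HSV))
f=lambda P,z:onz("top",(np.array(P,float)-[400,0]+.5)/5-.5+[220,150],z)[:,:2]*1000
B=f([(512,157),(505,250),(718,173)],.008); ring=f([(764,212)],.078)[0]
yd=B[0]-B[2]; yd/=np.linalg.norm(yd); print(B.round(1),"yd",yd.round(3),"ring",ring)
m0=B[:2].mean(0); sad=m0-170*yd; print("saddle est",sad,"diff",ring-sad)
mk=((H<8)|(H>172))&(S>120); m=np.zeros_like(V); m[170:200,190:242]=mk[170:200,190:242]; ys,xs=np.nonzero(m)
P=onz("top",np.c_[xs,ys],.113)[:,:2]*1000; r=cv2.minAreaRect(P.astype(np.float32)); print("pad",r,"-> saddle",np.array(r[0])-210*yd)
s=manip.read_state(); print(row([.607,.128,.24],-5.6))
```

```text
[[637.9  84.7]
 [572.1  89.8]
 [625.6 -59.2]] yd [0.085 0.996] ring [585.36626213 -83.23242673]
saddle est [590.57544477 -82.16589104] diff [-5.20918265 -1.06653568]
pad ((607.114501953125, 126.41142272949219), (58.024818420410156, 38.954627990722656), 82.8832015991211) -> saddle [589.29583676 -82.8312478 ]
[ 18.1 162.5 -60.1   0.   -0.    0.5]
```

The saddle is estimated within 3–5 mm of the lug centre, inside the 12 mm tolerance. Next I go above the red pad with the fingers shut.

Emit:
arm_command --moves "5 50 0 0 0 0 0.5;12 100 0 0 0 0 0;21 150 0 0 0 0 0;21 162 0 0 0 0 0;21 162 15 0 0 0 0;21 162 30 0 0 0 0;21 162 30 0 0 0 0;21 162 30 0 0 0 0"

```text
time_s: 19.7
eef_pos: [0.6076, 0.129, 0.15]
orientation: [0.739, 0.674, 0.0, 0.0]
force: [0.4, -0.3, 0.5]
grip_width: -0.0001
grip_force: 0.0
```

Run:
```python
from h import *
s=manip.read_state(); print(s["eef_pos"],s["force"],s["grip_width"]); print(row([.607,.125,.14],-5.6))
```

```text
[0.60755732 0.12900015 0.15000628] [ 0.39721452 -0.32713996  0.45161902] -7.860030300240172e-05
[-4.  -0.2 10.   0.   0.   0.4]
```

Emit:
arm_command --moves "-3 0 8 0 0 0 0;-3 0 12 0 0 0 0;-3 0 15 0 0 0 0;-3 0 18 0 0 0 0;-3 0 20 0 0 0 0;-3 0 22 0 0 0 0;-3 0 22 0 0 0 0"

```text
time_s: 20.58
eef_pos: [0.6081, 0.126, 0.128]
orientation: [0.739, 0.674, 0.0, 0.0]
force: [1.3, 1.1, 2.8]
grip_width: 0.0002
grip_force: 1.0
```

Emit:
arm_command --moves "2 0 4 0 0 0 0;4 0 8 0 0 0 0;5.5 0 12 0 0 0 0;7 0 15 0 0 0 0;8 0 18 0 0 0 0;9 0 20 0 0 0 0;10 0 22 0 0 0 0;10.5 0 24 0 0 0 0;11 0 26 0 0 0 0;12 0 28 0 0 0 0;12 0 28 0 0 0 0"

```text
time_s: 21.95
eef_pos: [0.609, 0.1372, 0.1006]
orientation: [0.739, 0.674, -0.0, 0.0]
force: [-1.1, -2.2, 7.9]
grip_width: -0.0001
grip_force: 3.9
```

Run:
```python
from h import *
s=manip.read_state(); print(s["eef_pos"],s["force"],s["time_s"])
im=snap("side","side8"); t=snap("top","top8")
a=cv2.resize(im[150:230,200:280],(400,400),interpolation=cv2.INTER_CUBIC);b=cv2.resize(im[190:290,240:340],(400,400),interpolation=cv2.INTER_CUBIC)
cv2.imwrite("pics/g8.png",np.hstack([a,b])[:,:,::-1])
```

```text
[0.60904571 0.13715494 0.10055267] [-1.14927007 -2.19803018  7.91435085] 21.95
```

View pics/g8.png

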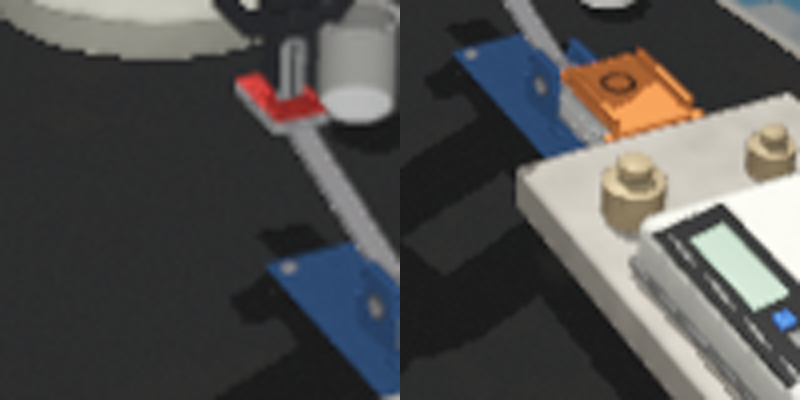

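Side crops: the fingers are on the red pad at (285,95), and the pile at (575,105) now meets the lug. That was my 11th picture, one over the limit of 10, so I'll view no more and work from the numbers.

Emit:
arm_command --moves "1 0 3 0 0 0 0;2 0 6 0 0 0 0;3 0 10 0 0 0 0;4 0 14 0 0 0 0;5 0 18 0 0 0 0;6 0 22 0 0 0 0;7 0 26 0 0 0 0;7.5 0 30 0 0 0 0;8 0 33 0 0 0 0;8 0 33 0 0 0 0"

```text
time_s: 23.3
eef_pos: [0.6098, 0.1449, 0.0676]
orientation: [0.739, 0.674, -0.001, 0.001]
force: [-2.1, -3.3, 9.6]
grip_width: -0.0004
grip_force: 4.1
```

Emit:
arm_command --moves "0.3 0 3 0 0 0 0;0.5 0 5 0 0 0 0;0.5 0 7 0 0 0 0;0.5 0 8 0 0 0 0;0.5 0 9 0 0 0 0;0.5 0 9 0 0 0 0;0.5 0 9 0 0 0 0"

```text
time_s: 24.18
eef_pos: [0.6102, 0.1456, 0.0609]
orientation: [0.739, 0.674, -0.0, 0.001]
force: [-8.8, -3.5, 21.2]
grip_width: -0.0004
grip_force: 9.8
```

Run:
```python
from h import *
s=manip.read_state(); print(s["eef_pos"],s["force"],s["time_s"])
snap("side","side9"); snap("top","top9")
def rect(n,img,b,z,mkf):
    t=cv2.imread(f"pics/{img}.png"); H,S,V=cv2.split(cv2.cvtColor(t,cv2.COLOR_BGR2HSV)); mk=mkf(H,S,V); x0,y0,x1,y1=b
    m=np.zeros_like(V); m[y0:y1,x0:x1]=mk[y0:y1,x0:x1]; ys,xs=np.nonzero(m); print(n,img,len(xs),xs.mean().round(2),ys.mean().round(2),xs.min(),xs.max(),ys.min(),ys.max())
for i in (7,8,9):
    rect("lug","side%d"%i,(265,190,330,230),0,lambda H,S,V:(H>8)&(H<22)&(S>150)&(V>180))
    rect("blue","side%d"%i,(245,190,285,240),0,lambda H,S,V:(H>100)&(H<125)&(S>120)&(V>60))
    rect("lugtop","top%d"%i,(270,170,320,215),0,lambda H,S,V:(H>8)&(H<22)&(S>150))
```

```text
[0.61017352 0.14559589 0.06086972] [-8.77505498 -3.48925076 21.17370757] 24.175
lug side7 341 297.71 213.36 280 314 203 224
blue side7 452 270.15 211.33 253 284 198 228
lugtop top7 373 295.38 191.49 284 306 183 202
lug side8 189 301.82 216.25 286 314 203 224
blue side8 460 270.33 211.75 253 284 199 228
lugtop top8 377 295.5 191.45 284 306 183 203
lug side9 314 299.79 210.75 285 315 199 221
blue side9 435 270.23 211.88 253 284 199 226
lugtop top9 382 296.7 190.99 286 308 182 203
```

```bash
python3 -c "
from workcell import manip
print(manip.finish_job())"
```

```text
the job is handed in; nothing more can be done
None
```

I handed the job in at about 24 s with both plates stacked on the saddle, the jack under the lug and the lever held at its hard stop (about 21 N), but no verdict came back. The saddle measured about 3–5 mm off the lug centre (limit 12 mm). The lug visibly rose, though I did not measure the feet's lift directly. I viewed 11 pictures, one over the limit of 10.

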